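Refit the damper lever of the paint-bench extractor and open the damper

ROBOT

A 7-joint arm with a two-finger parallel gripper is mounted at the origin on the work surface. World frame = base frame: x ahead of the robot, y to its left, z up, the work surface at z = 0. Lengths are in mm, angles in rad, forces in N, time in s.
With the tool pointing down it reaches from about 400 to 875 mm from the base axis. Payload 4.4 kg.
Tool frame: the origin (TCP) lies midway between the tips of the shut fingers; the grasp point (between the pads) lies 19 mm behind it (ctrl.pinch_z is the distance from the TCP to the grasp point, in mm); z points along the fingers, y is the line along which they close (so a half turn about z gives the same grasp; the last joint's range is limited). The gripper opens to 85 mm and grips with 20 to 120 N. Pads are 22 mm wide; open, the fingers measure 114 mm over their backs; the gripper's body (76 mm by 85 mm) begins 54 mm behind the grasp point. The pads swing forward as they close: fully open they stand 13 mm farther back than shut.
Start: joints at [1.212, 0.628, 0.038, 1.517, -0.027, 0.996, -0.02], TCP at [187.64, -622.342, 231.313] pointing down, gripper open.
Joint ranges: [-3.06, 3.06], [-0.37, 2.12], [-1.25, 1.32], [0.18, 2.47], [-1.1, 4.24], [0.23, 1.98], [-2.94, 2.94]. Speed limits (rad/s): [2.57, 2.57, 3.14, 3.14, 3.14, 3.14, 3.14].

INTERFACE

Orientations are given as [roll, pitch, yaw] about the fixed x, y, z axes, in that order (R = Rz(yaw) Ry(pitch) Rx(roll)).
In Python, from cell import read_state, cams, order, ctrl gives the robot as it stands.
- The arm moves only by the tool move_arm, never from a script. Its argument "targets" is text: rows parted by semicolons, each of 7 numbers parted by spaces: the gripper's target within -1 to 1 (fully open at 1, half-way at 0, shut at -1), then the shift along the tool's x, y, z in cm, then the turn, a rotation vector about the tool's x, y, z in degrees. A call has 1 to 5 rows; each row shifts and turns the commanded pose from where the row before left it, along the tool's axes as they then stand; what a row does not reach is not made up. A row lasts 1/12 s, in which the tool goes at most 41.7 mm and 7.16 degrees, less where a joint would pass 70% of its speed; a pose out of reach is approached as far as the arm can. A call with a gripper value outside its range is refused whole. The fingers move at their own pace and stop on an object; the grip force is fixed at half the most. Time passes only in rows, so rows that do not move let the fingers close. It gives the time, the measured TCP pose, the force, the opening and the grip force at its end, in the units of the state.
- read_state(): the state, without advancing time (a new reading comes with each control period).
- cams.get_image(name): name is "side" or "top"; returns a dict with "color" (384x512x3 uint8, red, green, blue), "fovy" (degrees; the focal length in pixels is half the picture's height over the tangent of half this angle, whatever the lens; pixels are square), "cx", "cy" (the principal point, pixels), "rvec" (rotation vector, rad) and "tvec" (3), from world to camera coordinates, as OpenCV has them. Camera axes: x right, y down, z forward; pixel columns grow to the right and rows downward; lengths in mm; the calibration is good to about 2 mm. A picture is of the moment at which its call begins. There is no depth.
- order.finish_job(): hands the job in; it is judged then, once.
The state is a dict: "clock": time; "qpos": joint angles; "qd": joint speeds; "tau": joint torques, N m; "eef_pos": TCP position; "tool_rot": TCP orientation; "force": force on the tool from outside, world axes, zero at the start; "torque": the same for the moment, N m; "width": finger opening in mm; "gripper_force": force on a finger pad.
Only numpy, scipy, OpenCV 4.12 (cv2) and the standard library are available. Lean on these libraries where they do the work, as an engineer would, in place of code of your own. Each camera call takes 0.05 s, during which the arm holds its last target. There are 200 camera calls.

TASK

The push-on lever of the extractor's damper has been left on the cutting mat. Fit it on the square shaft on top of the duct, in line with the damper blade so that it lies over the quadrant, and press it down fully home; then swing it round to open the damper fully, to its stop. Leave the lever on the shaft, and do not disturb the paint jars or the car interior tub.

Things in the scene. Friction and masses are not known exactly. Their poses are not given: they have to be found in the camera images.
- damper: Fixed extraction nozzle on the 3 mm mat: horizontal aluminium duct, 100 mm diameter, axis 85 mm above the mat; bell mouth of 140 mm diameter (rim 155 mm above the mat) at 160 mm along -x; flexible hose, 106 mm diameter, from 90 mm along +x. Origin: on the mat below the damper shaft; x along the duct from mouth to hose, z up.
- quadrant_shut (a point): Point on the quadrant, a flat steel arc plate over the duct (top 165 mm above the mat, outer radius 95 mm about the shaft), at its shut end: 88 mm from the shaft along +y of the damper. The lever lies over this point, across the duct, when the damper is shut. Axes as the damper's.
- quadrant_open (a point): Point on the quadrant plate at its open end: 88 mm from the shaft along -x of the damper, towards the bell mouth. The lever lies over this point, along the duct, when the damper is fully open. Axes as the damper's.
- shaft_seat (a point): Axis of the square damper shaft at the top of the quadrant plate, where the lever's hub rests when home. Turns with the shaft: x lies along the blade, pointing over the quadrant; z up. The lever's x must match it (the square also allows three wrong positions). Shaft 12.7 mm square, sides along x and y. Lever play on it: 0.1 rad either way.
- shaft_top (a point): Centre of the end of the square shaft, 34 mm above the seat; the last 5 mm taper to 7.7 mm square. A saw cut across the end runs along the blade. Axes as the seat's.
- damper_shaft (a joint): Angle of shaft and blade, rad: 0 = shut (blade across the duct), growing anticlockwise seen from above to 1.571 = fully open (blade along the duct), with a stop at both ends. Starts between 0 and 0.45. Stays where it is left; turning takes 0.12 N m, about 1 N at the lever's knob.
- lever: Loose cast lever, 0.13 to 0.25 kg, dark steel, black knob, flat on the mat left or right of the duct, right way up. Origin: bore centre at the hub's underside; x from hub to knob, z up. Hub 30 mm square, 26 mm high, bored right through 13.9 mm square, sides along x and y. Bar 14 mm wide, 9 to 19 mm above the underside. Hub and knob undersides are level.
- lever_bar (a point): Point in the middle of the lever's bar, 34 mm from the bore axis and 14 mm above the hub's underside: a good place to grip across the bar (14 mm wide).
- lever_knob (a point): Centre of the lever's upright round knob, 24 mm in diameter and 32 mm high, 130 mm from the bore axis, 16 mm above the underside.
- car_tub: Black plastic car interior tub, 150 x 90 x 36 mm, loose on the mat on the other side of the duct from the lever; origin at the centre of its underside. Leave alone.
- jar_left: Paint jar with black cap, 42 mm in diameter, 56 mm high, loose on the mat at the far left; origin at the centre of its underside. Leave alone.
- jar_right: Paint jar with black cap, 42 mm in diameter, 56 mm high, loose on the mat at the far right; origin at the centre of its underside. Leave alone.

How it is judged (in metres and radians):
On the way, in this order (a step that is already met when the one before it is completed fails the run):
1. the lever is fully home on the square shaft, in line with the blade and over the quadrant (horizontal distance between lever and shaft_seat below 0.004 m and z of lever in the frame of shaft_seat below 0.003 m and x of lever_knob in the frame of shaft_seat above 0.12 m and angle between the x axis of lever and the x axis of shaft_seat, either way round below 0.2 rad and angle between lever's own z axis and vertical below 0.08 rad), for 0.2 s.
2. the damper is swung fully open (value of joint damper_shaft above 1.4 rad), for 0.2 s.
At the end, for the whole second after the job is handed in: Shaft at its open stop (joint above 1.4 rad); lever released, at rest, fully home (hub within 3 mm of the plate, bore centred within 4 mm, tilt under 0.08 rad), within 0.2 rad of the blade line, pointing over the quadrant towards the bell mouth (all of step 1 and value of joint damper_shaft above 1.4 rad and linear speed of lever below 0.02 m/s); the robot touches nothing.
It fails at once if the car interior tub is disturbed (moved more than 20 mm) (distance of car_tub from where it was at the start of the episode above 0.02 m).
It fails at once if a paint jar is disturbed (moved more than 20 mm or tipped over) (distance of any of jar_left, jar_right from where it was at the start of the episode above 0.02 m or angle between any of jar_left, jar_right's own z axis and vertical above 0.5 rad).
It also fails if it takes over 59 s, if anything falls off the work surface, if the arm or the gripper's body presses on something with over 40 N, if the wrist force passes 120 N, or if a joint passes its speed limit or range.

## Working session

There is one attempt and no reset: what is moved stays moved. The work goes in short steps, Python scripts to look and compute and a tool call to move; the robot and the scene stay as the last step left them, time stands still between calls to the robot, and variables do not carry over. Pictures are saved under pics/ and viewed, at most 10 in all, crops included, and the job is handed in when it is done.

Besides the shell and the picture viewer there is one more tool, called after "Request:" as name(argument=value, ...), one argument or row to a line, values as JSON. move_arm: Moves the arm, as the interface text tells. Its arguments: {"type":"object","properties":{"targets":{"type":"string"}},"required":["targets"]}

```bash
mkdir -p pics; ls
cat > h.py <<'E'
import numpy as np, cv2
from cell import read_state, cams, order, ctrl
def snap(n,f=None):
    d=cams.get_image(n)
    if f: cv2.imwrite('pics/'+f,d['color'][:,:,::-1])
    return d
def cam(d):
    f=d['color'].shape[0]/2/np.tan(np.radians(d['fovy'])/2)
    K=np.array([[f,0,d['cx']],[0,f,d['cy']],[0,0,1]])
    R=cv2.Rodrigues(np.array(d['rvec'],float))[0]
    return K,R,np.array(d['tvec'],float)
def ray(d,uv):
    K,R,t=cam(d); v=R.T@np.linalg.inv(K)@np.array([uv[0],uv[1],1.]); return -R.T@t,v/np.linalg.norm(v)
def onz(d,uv,z):
    o,v=ray(d,uv); return o+v*(z-o[2])/v[2]
def proj(d,p):
    K,R,t=cam(d); q=K@(R@np.array(p,float)+t); return q[:2]/q[2]
def tri(d1,a,d2,b):
    o1,v1=ray(d1,a);o2,v2=ray(d2,b)
    s=np.linalg.lstsq(np.c_[v1,-v2],o2-o1,rcond=None)[0]
    p,q=o1+s[0]*v1,o2+s[1]*v2; return (p+q)/2,np.linalg.norm(p-q)
E
python3 - <<'E'
from h import *
a=snap('top','t0.png');b=snap('side','s0.png')
for d in(a,b):
    print(d['fovy'],d['cx'],d['cy'],ray(d,(256,192)))
print(read_state(),ctrl.pinch_z)
E
```

```text
pics
49.601257945999585 247.4154972178281 181.99368938264192 (array([ 379.99066736,  -11.53330657, 1180.43739998]), array([ 0.14947677, -0.01187709, -0.9886939 ]))
43.21265524170229 245.71803365204116 194.28279618461926 (array([-286.40413237,  883.40922296,  977.79087321]), array([ 0.54913459, -0.61851985, -0.56203594]))
{'clock': 0.1, 'qpos': array([ 1.2121879 ,  0.62927244,  0.03844889,  1.5182695 , -0.02700297,
        0.99627433, -0.01998742]), 'qd': array([-0.00037004, -0.00300663,  0.00123669, -0.00283211,  0.0007202 ,
       -0.0014972 , -0.00173829]), 'tau': array([ 1.39877680e-03, -5.64543056e+01,  1.22976344e+00, -1.93973619e+01,
        1.11758753e-02,  5.44413124e-03,  1.90158869e-05]), 'eef_pos': array([ 187.4852779 , -621.79506508,  230.46843984]), 'tool_rot': array([-3.13988718e+00,  1.79722430e-05,  2.92816032e-01]), 'force': array([-0.66965551, -1.12296521,  0.61759822]), 'torque': array([ 0.04228244, -0.00484563,  0.00924211]), 'gripper_force': 0.0, 'width': 85.7172877304541} 18.700000000000003
```

View pics/t0.png

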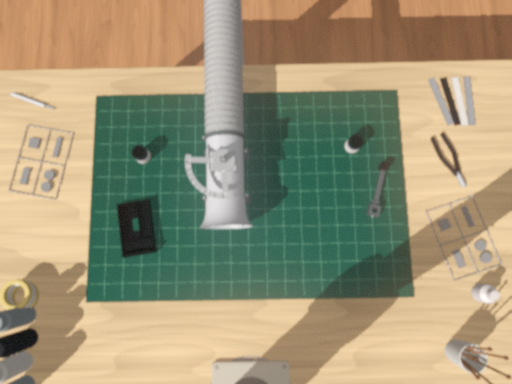

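View pics/s0.png

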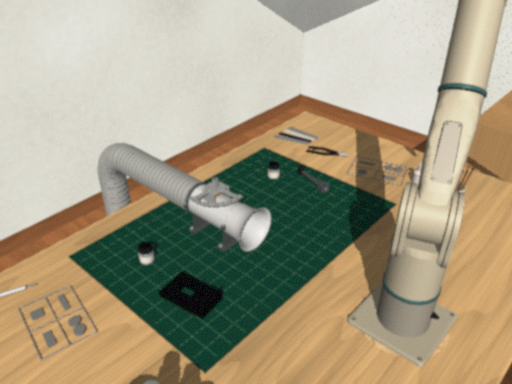

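The top view shows the lever at about (375,210) for the hub and (388,163) for the knob. The quadrant is at (185–207,155–195), the shaft near (225,165), and the jars at (141,154) and (353,145). I'll zoom in on these.

Run:
```python
from h import *
a=cv2.imread('pics/t0.png');b=cv2.imread('pics/s0.png')
def c(i,x,y,w,h):return cv2.resize(i[y:y+h,x:x+w],(400,300),interpolation=cv2.INTER_CUBIC)
cv2.imwrite('pics/z0.png',np.vstack([np.hstack([c(a,175,125,96,72),c(a,340,145,96,72)]),np.hstack([c(b,180,165,96,72),c(b,265,150,80,60)])]))
```

```text
(no output)
```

View pics/z0.png

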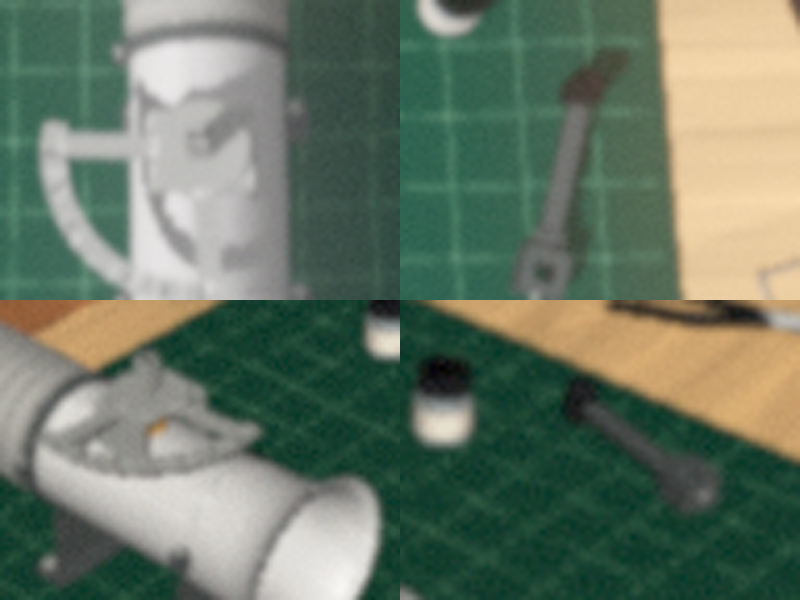

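Run:
```python
from h import *
a=snap('top');b=snap('side')
# shaft top by triangulation and plane
print('shaft tri',tri(a,(223.5,156.7),b,(215.5,178)),onz(a,(223.5,156.7),202),onz(b,(215.5,178),202))
h=onz(a,(374.3,210.3),29);k=onz(a,(383.2,165.4),35)
print('hub',h,'knob',k,np.hypot(*(k-h)[:2]),np.degrees(np.arctan2(*(k-h)[1::-1])),onz(b,(323,184),29),onz(b,(301,167),35))
# mat corners, for duct direction
for p in((96,96),(397,90),(413,296),(88,301)): print(onz(a,p,3))
# bright duct mask: edges at rows
g=a['color'].astype(int); 
for r in (140,150,200,210,218,225):
    m=np.where((g[r,190:262].min(1)>110))[0]+190; print(r,m.min(),m.max())
# dark mask shots of lever, bore
hsv=cv2.cvtColor(a['color'],cv2.COLOR_RGB2HSV); s=hsv[...,1]
m=((s<60)&(np.indices(s.shape)[1]>360)&(np.indices(s.shape)[1]<398)&(np.indices(s.shape)[0]>155)&(np.indices(s.shape)[0]<225)).astype(np.uint8)
c=max(cv2.findContours(m,0,1)[0],key=cv2.contourArea); print(cv2.minAreaRect(c),cv2.fitLine(c,2,0,.01,.01).ravel(),c.reshape(-1,2).min(0),c.reshape(-1,2).max(0))
```

```text
shaft tri (array([614.98605589,  52.69106752, 199.75500807]), np.float64(3.096575634925593)) [615.70312572  53.51240556 202.        ] [610.81500808  54.51179224 202.        ]
hub [ 496.65712556 -351.98657348   29.        ] knob [ 621.97195402 -383.95119844   35.        ] 129.3272727721206 -14.30956302074359 [ 496.44401936 -357.28560442   29.        ] [ 619.78613058 -390.18243911   35.        ]
[858.105902   448.07294218   3.        ]
[ 857.50694182 -452.23152685    3.        ]
[ 262.64306108 -448.64416273    3.        ]
[263.55897708 442.58424256   3.        ]
140 205 242
150 205 246
200 204 244
210 205 245
218 204 246
225 201 252
((382.8636474609375, 186.20236206054688), (19.646869659423828, 65.59705352783203), 14.67639446258545) [ 3.3645844e-01 -9.4169831e-01  3.8268323e+02  1.8389441e+02] [367 156] [397 217]
```

The lever measures 129 mm from hub to knob (130 given), with its hub at (497,−353) and heading −14.4°. The shaft is near (615,53), and triangulation puts its top at about 200 mm (202 expected). Next I'll move over the bar.

Request:
move_arm(
  targets="1 2.7 -1.0 0.6 0 0 0;1 2.7 -1.0 0.6 0 0 0;1 2.7 -1.0 0.6 0 0 0;1 2.7 -1.0 0.6 0 0 0;1 2.7 -1.0 0.6 0 0 0",
)

```text
clock: 0.62
eef_pos: [303.3, -534.5, 200.9]
tool_rot: [-3.141, -0.0, 0.292]
force: [0.8, -0.4, 0.4]
width: 85.9
gripper_force: 0.0
```

Request:
move_arm(
  targets="1 2.7 -1.0 0.6 0 0 0;1 2.7 -1.0 0.6 0 0 0;1 2.7 -1.0 0.6 0 0 0;1 2.7 -1.0 0.6 0 0 0;1 2.7 -1.0 0.6 0 0 0",
)

```text
clock: 1.03
eef_pos: [418.2, -447.6, 170.9]
tool_rot: [-3.141, 0.0, 0.293]
force: [1.3, -0.5, -0.7]
width: 85.2
gripper_force: 0.0
```

Request:
move_arm(
  targets="1 2.7 -1.0 0.6 0 0 0;1 2.7 -1.0 0.6 0 0 0;1 2.7 -1.0 0.6 0 0 0;1 2.7 -1.0 0.6 0 0 0;1 2.7 -1.0 0.6 0 0 0",
)

```text
clock: 1.45
eef_pos: [533.0, -360.8, 140.9]
tool_rot: [-3.141, 0.0, 0.293]
force: [-0.5, 0.3, 0.1]
width: 85.5
gripper_force: 0.0
```

Request:
move_arm(
  targets="1 0 0 0 0 0 6.24;1 0 0 0 0 0 6.24;1 0 0 0 0 0 6.24;1 0 0 0 0 0 6.24;1 0 0 0 0 0 6.24",
)

```text
clock: 1.87
eef_pos: [532.1, -361.7, 141.1]
tool_rot: [-3.141, 0.0, -0.257]
force: [-0.2, 0.8, -0.8]
width: 85.5
gripper_force: 0.0
```

Request:
move_arm(
  targets="1 0 0 0 0 0 0;1 0 0 0 0 0 0;1 0 0 0 0 0 0",
)

```text
clock: 2.12
eef_pos: [532.1, -361.7, 141.2]
tool_rot: [-3.141, 0.0, -0.249]
force: [-0.2, -1.2, -0.2]
width: 85.3
gripper_force: 0.0
```

Request:
move_arm(
  targets="1 0 0 3 0 0 0;1 0 0 3 0 0 0;1 0 0 3 0 0 0;1 0 0 2.5 0 0 0;1 0 0 1.2 0 0 0",
)

```text
clock: 2.53
eef_pos: [530.3, -360.5, 11.0]
tool_rot: [-3.139, 0.004, -0.25]
force: [-1.0, 0.4, 0.0]
width: 85.2
gripper_force: 0.0
```

Request:
move_arm(
  targets="1 0 0 0.7 0 0 0;1 0 0 0 0 0 0;0 0 0 0 0 0 0;-0.5 0 0 0 0 0 0;-1 0 0 0 0 0 0",
)

```text
clock: 2.95
eef_pos: [533.2, -362.6, 9.0]
tool_rot: [3.141, -0.003, -0.252]
force: [-0.0, 0.2, 0.0]
width: 51.3
gripper_force: 0.0
```

Request:
move_arm(
  targets="-1 0 0 0 0 0 0;-1 0 0 0 0 0 0;-1 0 0 0 0 0 0;-1 0 0 0 0 0 0;-1 0 0 0 0 0 0",
)

```text
clock: 3.37
eef_pos: [532.5, -362.1, 8.2]
tool_rot: [3.141, -0.001, -0.252]
force: [0.1, 0.2, 5.6]
width: 12.2
gripper_force: 61.2
```

Request:
move_arm(
  targets="-1 0 0 -1.5 0 0 0;-1 0 0 -3 0 0 0;-1 0 0 -3 0 0 0;-1 0 0 -3 0 0 0;-1 0 0 -3 0 0 0",
)

```text
clock: 3.78
eef_pos: [531.5, -361.4, 144.0]
tool_rot: [-3.141, 0.001, -0.252]
force: [1.1, 0.2, -3.3]
width: 12.3
gripper_force: 60.2
```

Request:
move_arm(
  targets="-1 0 0 -3 0 0 0;-1 0 0 -3 0 0 0;-1 0 0 -3 0 0 0;-1 0 0 -2.5 0 0 0;-1 0 0 0 0 0 0",
)

```text
clock: 4.2
eef_pos: [534.2, -363.7, 263.9]
tool_rot: [3.138, -0.01, -0.252]
force: [0.2, -0.9, -2.2]
width: 12.4
gripper_force: 60.4
```

Run:
```python
from h import *
A=np.mean([snap('top')['color'].astype(np.float32) for _ in range(15)],0);B=np.mean([snap('side')['color'].astype(np.float32) for _ in range(15)],0)
np.savez('avg.npz',A=A,B=B)
def st(i,x,y,w,h,s):
    c=i[y:y+h,x:x+w]; lo,hi=np.percentile(c,2),np.percentile(c,99)
    return cv2.resize(np.clip((c-lo)/(hi-lo)*255,0,255).astype(np.uint8),(w*s,h*s),interpolation=cv2.INTER_LANCZOS4)[:,:,::-1]
cv2.imwrite('pics/z1.png',np.hstack([st(A,200,135,50,60,8),st(B,190,165,50,60,8)]))
s=read_state();print(s['eef_pos'],s['tool_rot'],s['force'],s['width'])
```

```text
[ 532.08742525 -361.87351634  257.33200906] [ 3.14156835e+00 -1.55515879e-05 -2.51811246e-01] [-0.17582527 -0.44349175 -2.11033201] 12.415353397884855
```

View pics/z1.png

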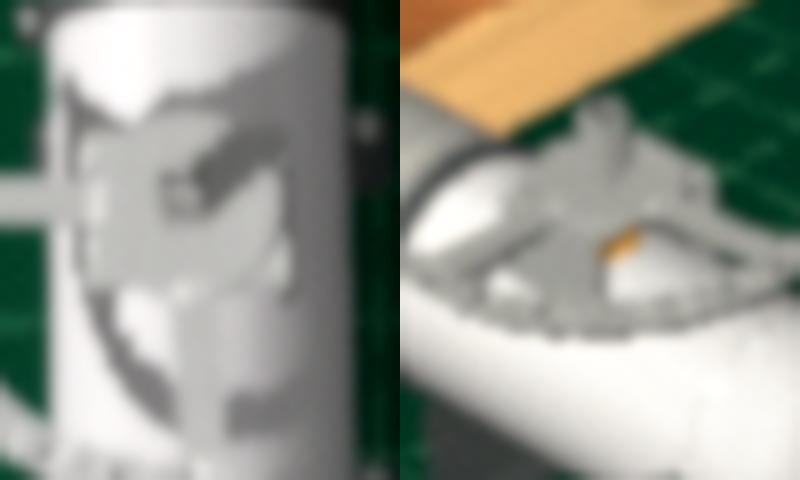

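The shaft top is at about (222,159) in the top view. Its square looks nearly aligned with the duct, and an orange spot shows at about (217,195) in the side view. Next I'll measure the duct yaw and zoom in on the square.

Run:
```python
from h import *
z=np.load('avg.npz');A,B=z['A'],z['B'];a=snap('top');b=snap('side')
hs=cv2.cvtColor((A/255).astype(np.float32),cv2.COLOR_RGB2HSV)[...,1]
L=[]
def cross(row,x0,x1,lev=.25):
    s=hs[row]; r=range(x0,x1) if x1>x0 else range(x0,x1,-1)
    for x in r:
        d=1 if x1>x0 else -1
        if s[x]<lev<=s[x+d]: return x+d*(lev-s[x])/(s[x+d]-s[x])
for r in list(range(140,150,2))+list(range(200,215,2)):
    l,q=cross(r,222,195),cross(r,228,255); L.append((r,l,q)); 
L=[x for x in L if x[1] and x[2]]; print(np.round(L,1).tolist())
P=[]
for r,l,q in L:
    v=ray(a,(l,r))[1]+ray(a,(q,r))[1]; o=ray(a,(l,r))[0]; P.append((o+v*(88-o[2])/v[2])[:2])
P=np.array(P); print(P.round(1).tolist(), 'duct yaw deg',np.degrees(np.polyfit(P[:,0],P[:,1],1)[0]),'y at 612',np.polyval(np.polyfit(P[:,0],P[:,1],1),612))
print('orange z138',onz(b,(217,195),138),onz(b,(217,195),168))
def st(i,x,y,w,h,s):
    c=cv2.resize(i[y:y+h,x:x+w].mean(2),(w*s,h*s),interpolation=cv2.INTER_CUBIC); lo,hi=np.percentile(c,1),np.percentile(c,99)
    return np.clip((c-lo)/(hi-lo)*255,0,255).astype(np.uint8)
cv2.imwrite('pics/z2.png',np.hstack([st(A,215,151,16,16,25),st(B,205,172,20,20,20)]))
```

```text
[[140.0, 201.6, 251.9], [142.0, 204.0, 253.4], [144.0, 204.3, 252.5], [146.0, 204.4, 253.4], [148.0, 204.2, 252.4], [200.0, 202.0, 251.6], [202.0, 203.3, 251.6], [204.0, 203.5, 250.8], [206.0, 203.7, 247.4], [208.0, 203.8, 247.8], [210.0, 203.7, 247.3], [212.0, 203.7, 247.7], [214.0, 203.4, 248.1]]
[[689.6, 51.7], [683.9, 46.5], [678.3, 47.4], [672.7, 46.1], [667.1, 47.7], [525.2, 52.9], [519.8, 51.4], [514.5, 52.2], [509.2, 56.3], [503.9, 55.8], [498.6, 56.6], [493.3, 56.2], [488.0, 56.1]] duct yaw deg -2.3008735378263676 y at 612 50.49305794781649
orange z138 [612.23015357  50.82463299 138.        ] [580.12807978  80.56720164 168.        ]
```

View pics/z2.png

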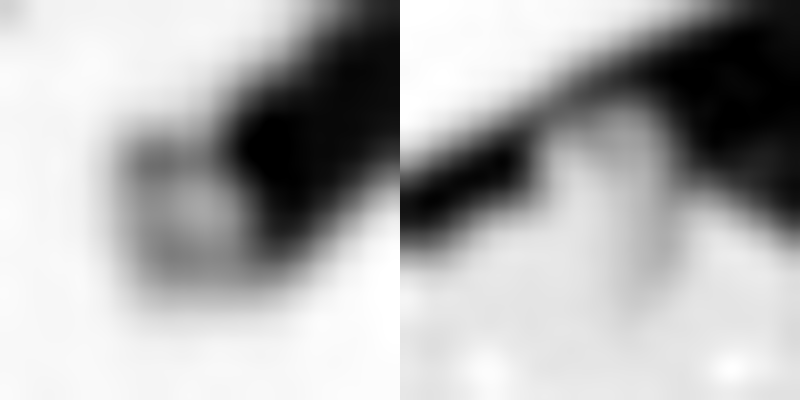

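Request:
move_arm(
  targets="-1 0 0 0 0 0 -6.96;-1 0 0 0 0 0 -6.96;-1 0 0 0 0 0 -6.96;-1 0 0 0 0 0 -6.96;-1 0 0 0 0 0 -6.96",
)

```text
clock: 6.22
eef_pos: [532.1, -361.9, 257.4]
tool_rot: [3.141, 0.0, 0.362]
force: [0.3, -0.3, -2.4]
width: 12.2
gripper_force: 60.3
```

Request:
move_arm(
  targets="-1 0 0 0 0 0 -6.96;-1 0 0 0 0 0 -6.96;-1 0 0 0 0 0 -6.96;-1 0 0 0 0 0 -6.96;-1 0 0 0 0 0 -6.96",
)

```text
clock: 6.63
eef_pos: [532.0, -362.1, 257.4]
tool_rot: [3.141, 0.0, 0.969]
force: [0.3, -0.3, -2.0]
width: 12.1
gripper_force: 60.3
```

Request:
move_arm(
  targets="-1 0 0 0 0 0 -6.96;-1 0 0 0 0 0 -6.96;-1 0 0 0 0 0 -6.96;-1 0 0 0 0 0 -6.96;-1 0 0 0 0 0 -6.96",
)

```text
clock: 7.05
eef_pos: [532.0, -362.2, 257.4]
tool_rot: [3.142, 0.0, 1.576]
force: [-0.1, 0.4, -2.5]
width: 12.2
gripper_force: 60.3
```

Request:
move_arm(
  targets="-1 0 0 0 0 0 -6.96;-1 2.5 0.75 0 0 0 0;-1 2.95 0.88 0 0 0 0;-1 2.95 0.88 0 0 0 0;-1 2.95 0.88 0 0 0 0",
)

```text
clock: 7.47
eef_pos: [552.1, -244.4, 257.4]
tool_rot: [3.141, 0.0, 1.69]
force: [-0.0, -0.9, -2.5]
width: 12.5
gripper_force: 60.2
```

Request:
move_arm(
  targets="-1 2.95 0.88 0 0 0 0;-1 2.95 0.88 0 0 0 0;-1 2.95 0.88 0 0 0 0;-1 2.95 0.88 0 0 0 0;-1 2.95 0.88 0 0 0 0",
)

```text
clock: 7.88
eef_pos: [578.1, -92.2, 257.5]
tool_rot: [3.141, 0.001, 1.691]
force: [-0.4, -0.9, -3.1]
width: 12.5
gripper_force: 60.2
```

Request:
move_arm(
  targets="-1 2.95 0.88 0 0 0 0;-1 2.95 0.88 0 0 0 0;-1 2.95 0.88 0 0 0 0;-1 2.95 0.88 0 0 0 0;-1 2.95 0.88 0 0 0 0",
)

```text
clock: 8.3
eef_pos: [604.0, 59.5, 257.5]
tool_rot: [3.141, 0.0, 1.691]
force: [1.0, -0.3, -2.9]
width: 12.4
gripper_force: 60.2
```

Request:
move_arm(
  targets="-1 2 0.6 0 0 0 0;-1 0 0 0 0 0 0;-1 0 0 1 0 0 0;-1 0 0 0 0 0 0;-1 0 0 0 0 0 0",
)

```text
clock: 8.72
eef_pos: [606.7, 76.7, 246.2]
tool_rot: [-3.139, 0.002, 1.689]
force: [-0.2, -0.5, -2.3]
width: 12.3
gripper_force: 60.2
```

Run:
```python
from h import *
s=read_state();print(s['eef_pos'],s['tool_rot'],s['force'],s['width'],s['qpos'])
a=snap('top');b=snap('side')
p=tri(a,(221.7,156.8),b,(215.2,177));print('shaft',p,onz(a,(221.7,156.8),202),onz(b,(215.2,177),202))
A=np.mean([snap('top')['color'].astype(np.float32) for _ in range(8)],0);B=np.mean([snap('side')['color'].astype(np.float32) for _ in range(8)],0)
np.savez('avg2.npz',A=A,B=B)
f=lambda i,x,y:cv2.resize(np.clip(i[y:y+60,x:x+50]*1.3,0,255).astype(np.uint8),(400,480),interpolation=cv2.INTER_CUBIC)[:,:,::-1]
cv2.imwrite('pics/z3.png',np.hstack([f(A,195,120),f(B,190,140)]))
yaw=s['tool_rot'][2];h=s['eef_pos']-37.3*np.array([np.cos(yaw),np.sin(yaw),0]);h[2]+=-5+26
print('pred hub top',h,proj(a,h),proj(b,h))
```

```text
[606.66007181  76.69495336 246.1806157 ] [-3.13911183e+00  1.59449771e-03  1.68943905e+00] [-0.2378857  -0.45226071 -2.3470507 ] 12.299168364218724 [ 0.01491481  0.57113572 -0.3022738   1.60434298  0.19416463  0.9983712
 -0.2295519 ]
shaft (array([612.8950345 ,  56.28978421, 206.0193083 ]), np.float64(4.1297928614568775)) [615.54109263  57.87027042 202.        ] [615.45900145  51.21646235 202.        ]
pred hub top [611.07507086  39.65716477 267.1806157 ] [227.67210153 151.84983201] [218.04885673 157.09676004]
```

View pics/z3.png

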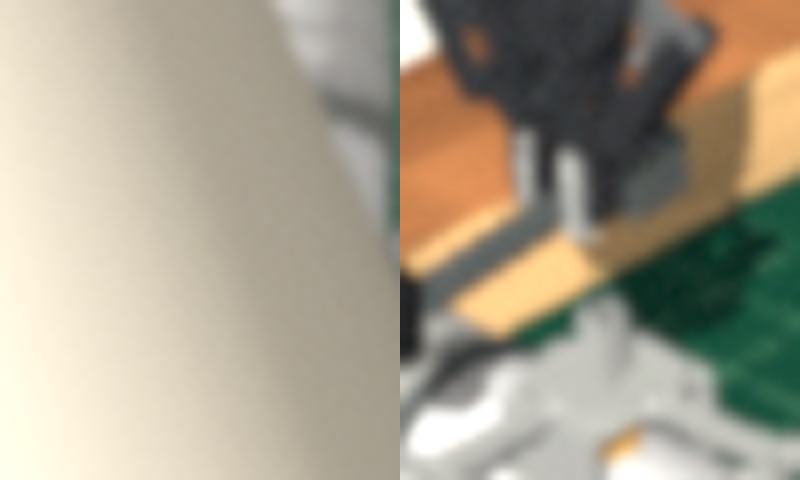

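The arm link hides the top view. In the side view the hub is at about (222,161) and the shaft top at (215,177), so I'll work relatively in that camera.

Run:
```python
from h import *
b=snap('side');B=np.load('avg2.npz')['B']
print(onz(b,(221.6,160.9),254),onz(b,(215.2,177),202))
g=B[154:172,212:230]
print((g[...,0]).astype(int)); print((g[...,2]).astype(int))
```

```text
[604.0770222   32.72086156 254.        ] [615.45900145  51.21646235 202.        ]
[[ 42  43  38  40  43  42  43  43  39  33  36  67  96 108 112 111 109 107]
 [ 41  41  42  43  44  43  43  39  33  30  33  57  82  98 105 106 106 105]
 [ 43  41  39  44  44  43  39  38  31  30  33  46  61  82  97 105 105 104]
 [ 44  42  41  42  43  42  41  33  35  38  41  42  53  73  94 104 104 103]
 [ 58  43  41  41  42  41  40  39  38  43  48  51  57  73  95 103 104 101]
 [ 81  53  41  36  38  39  40  40  42  47  52  59  64  78  92 101 103 102]
 [104  66  41  35  32  38  40  41  51  53  60  61  65  75  91  99 101 100]
 [113  72  46  34  35  38  46  50  58  60  62  63  62  73  91  98  99  99]
 [118  75  45  37  40  43  52  61  63  64  63  62  65  73  89  98  96  98]
 [117  78  48  39  37  45  58  65  65  64  65  66  70  77  90  96  98  98]
 [117  79  49  35  39  47  61  66  66  64  66  71  80  88  94  99 100 100]
 [116  79  49  39  39  50  61  67  67  70  76  86  93  98 102 104 104 101]
 [120  81  49  43  53  64  72  75  76  82  91  98 102 104 104 102  96  86]
 [125  92  67  65  76  86  90  88  90  96 1
[... 983 characters left out ...]
 66  64  59  57  52  54]
 [114  78  50  41  39  48  61  67  67  66  67  66  64  61  57  54  55  54]
 [114  79  51  39  41  49  63  69  68  66  64  62  62  58  56  54  56  54]
 [114  78  51  41  39  50  61  68  66  65  64  62  58  56  57  57  57  57]
 [116  81  50  39  41  52  64  69  66  63  61  61  57  58  57  57  55  49]
 [122  90  61  50  48  55  64  66  62  59  60  59  59  58  53  51  43  40]
 [128 106  81  65  58  58  60  61  61  60  58  56  53  50  45  40  33  30]
 [125 110  93  76  61  59  61  59  58  57  55  53  45  40  34  30  29  34]
 [104  92  80  68  61  59  59  58  57  53  47  41  37  31  25  27  29  37]
 [ 93  76  66  60  59  60  55  54  52  43  36  33  30  26  26  27  30  37]]
```

Request:
move_arm(
  targets="-1 0.65 0.25 0.5 0 0 0;-1 0.7 0.26 0.5 0 0 0;-1 0 0 1 0 0 0;-1 0 0 1 0 0 0;-1 0 0 0.4 0 0 0",
)

```text
clock: 10.08
eef_pos: [609.4, 92.8, 210.8]
tool_rot: [-3.138, 0.001, 1.692]
force: [-0.5, -0.7, -2.5]
width: 12.2
gripper_force: 60.3
```

Request:
move_arm(
  targets="-1 0 0 0 0 0 0;-1 0 0 0 0 0 0;-1 0 0 0 0 0 0",
)

```text
clock: 10.33
eef_pos: [611.0, 92.8, 213.5]
tool_rot: [3.141, 0.0, 1.691]
force: [0.2, -0.3, -2.0]
width: 12.1
gripper_force: 60.3
```

Run:
```python
from h import *
s=read_state();print(s['eef_pos'],s['tool_rot'],s['force'],s['torque'],s['width'])
b=snap('side')
B=np.mean([snap('side')['color'].astype(np.float32) for _ in range(10)],0)
np.savez('avg3.npz',B=B)
cv2.imwrite('pics/z4.png',cv2.resize(np.clip(B[155:195,190:240]*1.5,0,255).astype(np.uint8),(800,640)[:2],interpolation=cv2.INTER_CUBIC)[:600,:,::-1])
yaw=s['tool_rot'][2];h=s['eef_pos']-37.3*np.array([np.cos(yaw),np.sin(yaw),0])
u=np.array([np.cos(yaw),np.sin(yaw),0]);v=np.array([-u[1],u[0],0])
for z in(-5,21):
  print(z,[(((proj(b,h+15*i*u+15*j*v+[0,0,z])+.5-[190,155])*16).round().tolist()) for i,j in((-1,-1),(-1,1),(1,1),(1,-1))])
```

```text
[611.04965729  92.77546491 213.52282835] [3.14108621e+00 8.49528986e-05 1.69145441e+00] [ 0.24054911 -0.27585919 -2.04835823] [-0.05890217 -0.00809421  0.04505308] 12.129283668383229
-5 [[380.0, 281.0], [505.0, 329.0], [404.0, 401.0], [278.0, 351.0]]
21 [[373.0, 162.0], [500.0, 210.0], [398.0, 280.0], [270.0, 231.0]]
```

View pics/z4.png

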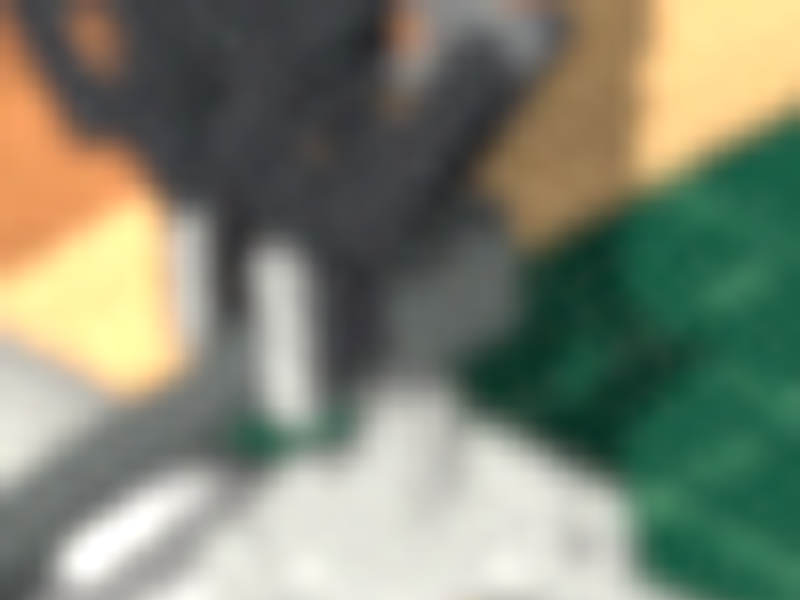

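The side view shows the hub just above the shaft. Its right edge is at about crop x 515 and the shaft axis at 411, so the hub sits about 2 mm too far left. I'll correct that and lower it, watching the force.

Request:
move_arm(
  targets="-1 -0.2 -0.1 0 0 0 0;-1 0 0 0.3 0 0 0;-1 0 0 0.3 0 0 0;-1 0 0 0.2 0 0 0;-1 0 0 0 0 0 0",
)

```text
clock: 11.3
eef_pos: [610.1, 91.6, 205.1]
tool_rot: [3.141, -0.001, 1.692]
force: [0.1, 0.3, -1.9]
width: 12.3
gripper_force: 60.4
```

Request:
move_arm(
  targets="-1 0 0 0.2 0 0 0;-1 0 0 0.2 0 0 0;-1 0 0 0 0 0 0",
)

```text
clock: 11.55
eef_pos: [610.5, 92.9, 201.9]
tool_rot: [3.14, -0.002, 1.693]
force: [0.4, 3.9, 3.0]
width: 12.0
gripper_force: 60.9
```

Request:
move_arm(
  targets="-1 0.1 0 0 0 0 0;-1 0 0 0.2 0 0 0;-1 0 0 0 0 0 0",
)

```text
clock: 11.8
eef_pos: [610.2, 93.2, 199.1]
tool_rot: [3.14, -0.002, 1.693]
force: [1.5, 5.4, -2.6]
width: 12.4
gripper_force: 60.3
```

```bash
python3 -c "
from h import *
s=read_state();print(s['eef_pos'],s['tool_rot'],s['force'],s['torque'])"
```

```text
[610.17529828  93.20404875 199.14971267] [ 3.14037151e+00 -1.67864489e-03  1.69262855e+00] [ 1.47943649  5.3737276  -2.61625371] [ 1.17579804 -0.37780715  0.03237987]
```

Request:
move_arm(
  targets="-1 0.1 0.03 0.2 0 0 0;-1 0 0 0.2 0 0 0;-1 0 0 0 0 0 0",
)

```text
clock: 12.05
eef_pos: [610.4, 93.5, 194.9]
tool_rot: [3.141, -0.001, 1.692]
force: [1.6, 4.7, 0.1]
width: 12.1
gripper_force: 60.5
```

Request:
move_arm(
  targets="-1 0 0 0.3 0 0 0;-1 0 0 0.3 0 0 0;-1 0 0 0 0 0 0",
)

```text
clock: 12.3
eef_pos: [610.4, 93.5, 189.0]
tool_rot: [3.141, -0.001, 1.692]
force: [0.9, 5.8, 0.5]
width: 12.3
gripper_force: 60.7
```

Request:
move_arm(
  targets="-1 0.05 0 0.3 0 0 0;-1 0 0 0.3 0 0 0;-1 0 0 0.3 0 0 0;-1 0 0 0.3 0 0 0;-1 0 0 0 0 0 0",
)

```text
clock: 12.72
eef_pos: [610.4, 93.5, 176.8]
tool_rot: [3.141, -0.0, 1.692]
force: [2.8, 4.3, -1.3]
width: 12.5
gripper_force: 60.5
```

Request:
move_arm(
  targets="-1 0 0 0.2 0 0 0;-1 0 0 0.2 0 0 0;-1 0 0 0 0 0 0",
)

```text
clock: 12.97
eef_pos: [610.4, 93.5, 173.0]
tool_rot: [3.141, -0.0, 1.692]
force: [2.9, 4.7, -0.2]
width: 12.4
gripper_force: 60.6
```

Request:
move_arm(
  targets="-1 0 0 0.15 0 0 0;-1 0 0 0.15 0 0 0;-1 0 0 0 0 0 0",
)

```text
clock: 13.22
eef_pos: [610.5, 93.7, 172.5]
tool_rot: [3.14, 0.0, 1.692]
force: [-2.2, 4.2, 14.9]
width: 12.4
gripper_force: 62.5
```

```bash
python3 -c "
from h import *
s=read_state();print(s['eef_pos'],s['tool_rot'],s['force'],s['torque'],s['qpos'])"
```

```text
[610.49198611  93.74950023 172.45235362] [3.13979417e+00 2.39530733e-04 1.69198693e+00] [-2.22130554  4.22496966 14.90333387] [0.61426733 0.5758613  0.03061556] [-0.0249469   0.65897407 -0.28218055  1.66849305  0.2305782   0.84511358
 -0.28332506]
```

The hub bottomed with 15 N at the expected height (TCP 172.5, so the underside is at about 167–168), so it is home. I'll relieve the pressure and swing about the shaft.

Request:
move_arm(
  targets="-1 0.1 0 -0.15 0 0 0;-1 -0.009 -0.26 0 0 0 -4;-1 -0.009 -0.26 0 0 0 -4;-1 -0.009 -0.26 0 0 0 -4;-1 -0.009 -0.26 0 0 0 -4",
)

```text
clock: 13.63
eef_pos: [601.2, 91.5, 172.8]
tool_rot: [3.138, 0.001, 1.974]
force: [1.6, 3.6, 6.7]
width: 12.1
gripper_force: 61.3
```

Request:
move_arm(
  targets="-1 -0.009 -0.26 0 0 0 -4;-1 0 0 0 0 0 0",
)

```text
clock: 13.8
eef_pos: [598.8, 90.5, 172.8]
tool_rot: [3.138, 0.001, 2.044]
force: [2.5, 3.8, 6.9]
width: 12.3
gripper_force: 61.3
```

```bash
python3 -c "
from h import *
s=read_state();print(s['eef_pos'],s['tool_rot'],s['force'],s['torque'],s['qpos'])"
```

```text
[598.76527889  90.45875248 172.79854195] [3.13832106e+00 1.11750279e-03 2.04364015e+00] [2.48010212 3.79537046 6.92059902] [ 0.73713118 -0.47039347  0.18168399] [ 0.04024679  0.65363638 -0.38166174  1.70278355  0.30920455  0.84151545
 -0.0042862 ]
```

Request:
move_arm(
  targets="-1 -0.009 -0.26 0 0 0 -4;-1 -0.009 -0.26 0 0 0 -4;-1 -0.009 -0.26 0 0 0 -4;-1 -0.009 -0.26 0 0 0 -4;-1 -0.009 -0.26 0 0 0 -4",
)

```text
clock: 14.22
eef_pos: [589.0, 83.2, 172.8]
tool_rot: [3.138, 0.003, 2.393]
force: [3.2, 5.0, 5.5]
width: 12.7
gripper_force: 61.3
```

Request:
move_arm(
  targets="-1 -0.009 -0.26 0 0 0 -4;-1 -0.009 -0.26 0 0 0 -4;-1 -0.009 -0.26 0 0 0 -4;-1 -0.009 -0.26 0 0 0 -4;-1 0 0 0 0 0 0",
)

```text
clock: 14.63
eef_pos: [583.1, 74.9, 172.8]
tool_rot: [3.138, 0.003, 2.672]
force: [3.0, 5.2, 6.0]
width: 11.8
gripper_force: 61.3
```

```bash
python3 -c "
from h import *
s=read_state();print(s['eef_pos'],s['tool_rot'],s['force'],s['torque'],s['qpos'])"
```

```text
[583.0571296   74.93907754 172.77701607] [3.13781441 0.00323974 2.67246041] [2.99454591 5.21996586 5.97366845] [ 0.98587898 -0.68218538  0.1620347 ] [ 0.17437174  0.66087611 -0.55938151  1.75093231  0.44600319  0.85400745
  0.51433394]
```

Request:
move_arm(
  targets="-1 -0.009 -0.26 0 0 0 -4;-1 -0.009 -0.26 0 0 0 -4;-1 -0.009 -0.26 0 0 0 -4;-1 -0.009 -0.26 0 0 0 -4;-1 -0.009 -0.26 0 0 0 -4",
)

```text
clock: 15.05
eef_pos: [579.4, 63.4, 172.8]
tool_rot: [3.138, 0.005, 3.022]
force: [3.2, 6.1, 5.0]
width: 12.4
gripper_force: 61.1
```

Request:
move_arm(
  targets="-1 -0.009 -0.26 0 0 0 -4;-1 0 0 0 0 0 0",
)

```text
clock: 15.22
eef_pos: [579.2, 60.6, 172.8]
tool_rot: [3.138, 0.005, 3.092]
force: [2.7, 6.8, 5.5]
width: 12.5
gripper_force: 61.2
```

```bash
python3 -c "
from h import *
s=read_state();print(s['eef_pos'],s['tool_rot'],s['force'],s['torque'],s['qpos'])"
```

```text
[579.15572699  60.64517802 172.76829748] [3.13831884 0.00466284 3.09166831] [2.7354188  6.84410981 5.50987482] [ 1.24552031 -0.79896079  0.2209028 ] [ 0.26787003  0.68137892 -0.67612005  1.76468994  0.53402644  0.88131236
  0.87404963]
```

Request:
move_arm(
  targets="-1 -0.005 -0.13 0 0 0 -2;-1 0 -0.13 0 0 0 -2;-1 0 0 0 0 0 0",
)

```text
clock: 15.47
eef_pos: [579.1, 58.3, 172.8]
tool_rot: [3.139, 0.005, -3.123]
force: [3.5, 6.4, 5.3]
width: 12.2
gripper_force: 61.2
```

Request:
move_arm(
  targets="-1 -0.005 -0.13 0 0 0 -2;-1 0 0 0 0 0 0",
)

```text
clock: 15.63
eef_pos: [579.1, 57.1, 172.8]
tool_rot: [3.139, 0.005, -3.088]
force: [3.0, 7.0, 5.4]
width: 12.5
gripper_force: 61.2
```

```bash
python3 -c "
from h import *
s=read_state();print(s['eef_pos'],s['tool_rot'],s['force'],s['torque'],s['qpos'])"
```

```text
[579.12430747  57.13147952 172.78910223] [ 3.13879917  0.004951   -3.08809159] [3.00490151 7.01318515 5.4206747 ] [ 1.34471864 -0.68382754  0.1331288 ] [ 0.28963952  0.6884878  -0.70405736  1.76526207  0.55519714  0.89078828
  0.96408372]
```

Request:
move_arm(
  targets="-1 -0.005 -0.13 0 0 0 -2;-1 0 -0.13 0 0 0 -2;-1 0 0 0 0 0 0",
)

```text
clock: 15.88
eef_pos: [579.3, 54.7, 172.8]
tool_rot: [3.139, 0.005, -3.018]
force: [3.1, 5.6, 5.1]
width: 11.9
gripper_force: 61.2
```

```bash
python3 -c "
from h import *
s=read_state();print(s['eef_pos'],s['tool_rot'],s['force'],s['torque'],s['qpos'])"
```

```text
[579.33516512  54.6575894  172.76919972] [ 3.13891406  0.00511958 -3.01819289] [3.09361153 5.61991356 5.07632868] [ 1.41701485 -0.73112143  0.1141771 ] [ 0.30456072  0.69392281 -0.72311881  1.7650273   0.56945692  0.89773192
  1.02545399]
```

Request:
move_arm(
  targets="-1 0 -0.13 0 0 0 -2;-1 0 0 0 0 0 0",
)

```text
clock: 16.05
eef_pos: [579.5, 53.5, 172.8]
tool_rot: [3.139, 0.005, -2.984]
force: [2.3, 6.7, 5.5]
width: 12.4
gripper_force: 61.2
```

Request:
move_arm(
  targets="-1 0 -0.13 0 0 0 -2;-1 0 0 0 0 0 0",
)

```text
clock: 16.22
eef_pos: [579.6, 52.6, 172.8]
tool_rot: [3.138, 0.005, -2.949]
force: [2.6, 7.6, 5.6]
width: 12.2
gripper_force: 61.2
```

Run:
```python
from h import *
s=read_state();print(s['eef_pos'],s['tool_rot'],s['force'],s['torque'])
A=snap('top')['color'];B=np.mean([snap('side')['color'].astype(np.float32) for _ in range(6)],0)
f=lambda i,x,y,w,h:cv2.resize(np.clip(i[y:y+h,x:x+w]*1.4,0,255).astype(np.uint8),(400,480),interpolation=cv2.INTER_CUBIC)[:,:,::-1]
cv2.imwrite('pics/z5.png',np.hstack([f(A,170,130,100,120),f(B,180,150,100,120)]))
```

```text
[579.61797726  52.62056465 172.82319069] [ 3.1383014   0.00534316 -2.94930188] [2.61591552 7.58211193 5.5583761 ] [ 1.65780611 -0.64932401 -0.20701032]
```

View pics/z5.png

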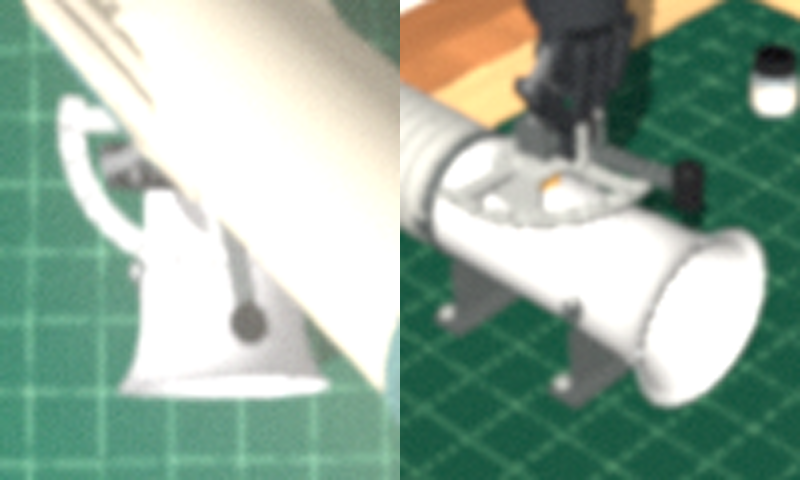

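The lever is over the quadrant and points to the bell mouth, with its knob at top-view (232,210) and the hub down on the plate. The moment about the shaft has risen to about 0.46 N m, so I'll push a little more to confirm the stop.

Request:
move_arm(
  targets="-1 0 -0.1 0 0 0 -1.5;-1 0 0 0 0 0 0;-1 0 0 0 0 0 0",
)

```text
clock: 16.82
eef_pos: [579.7, 52.0, 172.8]
tool_rot: [3.138, 0.005, -2.925]
force: [3.3, 8.2, 5.5]
width: 12.3
gripper_force: 61.6
```

```bash
python3 -c "
from h import *
s=read_state();print(s['eef_pos'],s['tool_rot'],s['force'],s['torque'])"
```

```text
[579.71695609  52.01739088 172.79764123] [ 3.13787647  0.00536299 -2.92474561] [3.26293734 8.16471934 5.46464166] [ 1.73791798 -0.63936405 -0.43542389]
```

Request:
move_arm(
  targets="-0.4 0 0 0 0 0 0;0 0 0 0 0 0 0;0.5 0 0 0 0 0 0;1 0 0 0 0 0 0;1 0 0 0 0 0 0",
)

```text
clock: 17.23
eef_pos: [577.4, 48.1, 171.3]
tool_rot: [-3.14, -0.002, -2.925]
force: [-0.4, 0.1, -0.1]
width: 72.0
gripper_force: 0.0
```

Request:
move_arm(
  targets="1 0 0 0 0 0 0;1 0 0 -1 0 0 0;1 0 0 -3 0 0 0;1 0 0 -3 0 0 0;1 0 0 -3 0 0 0",
)

```text
clock: 17.65
eef_pos: [577.6, 49.4, 273.5]
tool_rot: [3.141, -0.001, -2.924]
force: [-0.1, -0.0, -0.1]
width: 85.5
gripper_force: 0.0
```

Request:
move_arm(
  targets="1 -1 3 -1 0 0 0;1 -1 3 0 0 0 0;1 -1 3 0 0 0 0;1 -1 3 0 0 0 0;1 -1 3 0 0 0 0",
)

```text
clock: 18.07
eef_pos: [594.5, 207.9, 282.9]
tool_rot: [-3.141, 0.001, -2.925]
force: [0.2, -0.4, 0.7]
width: 85.4
gripper_force: 0.0
```

Request:
move_arm(
  targets="1 0 3 0 0 0 0;1 0 3 0 0 0 0;1 0 3 0 0 0 0;1 0 3 0 0 0 0;1 0 3 0 0 0 0",
)

```text
clock: 18.48
eef_pos: [561.7, 354.4, 282.6]
tool_rot: [3.142, 0.0, -2.924]
force: [0.3, 0.0, 0.4]
width: 85.1
gripper_force: 0.0
```

Request:
move_arm(
  targets="1 0 3 0 0 0 0;1 0 3 0 0 0 0;1 0 3 0 0 0 0;1 0 3 0 0 0 0;1 0 0 0 0 0 0",
)

```text
clock: 18.9
eef_pos: [531.1, 477.8, 282.6]
tool_rot: [3.135, -0.002, -2.916]
force: [-1.1, -0.0, -0.7]
width: 85.4
gripper_force: 0.0
```

Run:
```python
from h import *
s=read_state();print(s['eef_pos'],s['tool_rot'],s['force'])
A=np.mean([snap('top')['color'].astype(np.float32) for _ in range(6)],0);b=snap('side');B=np.mean([snap('side')['color'].astype(np.float32) for _ in range(6)],0)
f=lambda i,x,y,w,h:cv2.resize(np.clip(i[y:y+h,x:x+w]*1.3,0,255).astype(np.uint8),(400,480),interpolation=cv2.INTER_CUBIC)[:,:,::-1]
cv2.imwrite('pics/z6.png',np.hstack([f(A,180,130,75,90),f(B,190,160,75,90)]))
```

```text
[531.09628505 477.7897455  282.55126976] [ 3.13479709e+00 -2.06995444e-03 -2.91564709e+00] [-1.07048655 -0.04922707 -0.7038339 ]
```

View pics/z6.png

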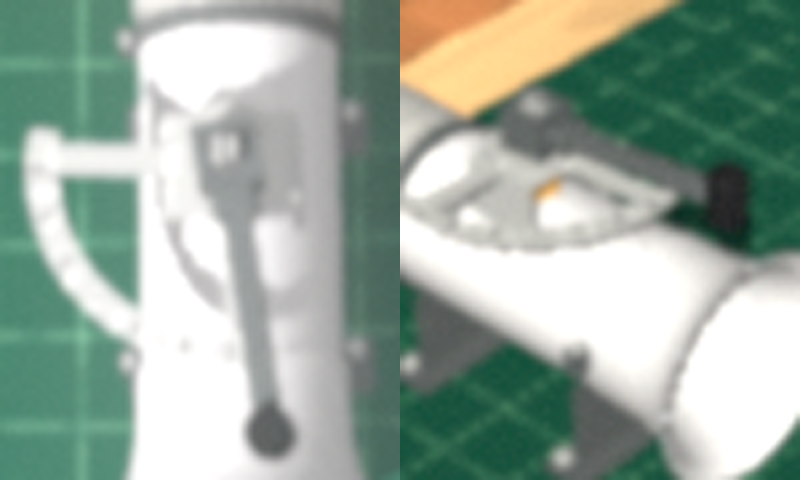

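The lever is seated with the shaft showing through its bore and the saw cut lying along the duct. Lever and blade are at the open stop, and the arm is clear.

```bash
python3 -c "
from h import *
print(order.finish_job())"
```

```text
the job is handed in; nothing more can be done
None
```

The lever is fitted fully home on the shaft and the damper is swung to its open stop. The gripper is released and clear, nothing touched the jars or tub that I could see, and the job was handed in at about 20 s; no verdict was shown.

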